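# Run the grinding balls into the tote's gated pouring corner and hold it over the mill jar

## Task

Get the grinding balls ready to go into the mill jar: first push the red-topped gate of the white tote's pouring spout fully down, then lift the tote by its handle and tilt it so that all five balls run down against the shut gate. Finish holding the tote like that, still and clear of everything, with the end of the spout just above the open mouth of the steel jar, ready for me to draw the gate; lose no ball, and leave the jar and the other things on the bench where they stand.

Things in the scene. Friction and masses are not known exactly. Their poses are not given: they have to be found in the camera images.
- tote: White open tote, 170 mm (x) by 124 mm (y), walls 32 mm high, floor 3 mm thick, about 0.3 kg; origin under the middle of its underside, z up. Its corner at +x, -y is cut off at 45 degrees and carries the gated pouring spout. A fixed handle bar runs along x over the middle; posts join its ends to the tote's end walls.
- tote_handle (a point): Centre of the tote's handle bar, half-way up the bar, 73 mm straight above the tote's origin; axes are the tote's, the bar runs along x. The bar is 164 mm long; its middle 90 mm is a black sleeve 16 mm wide (y) and 16 mm high, to be gripped across from above. 62 mm is free between bar and tote floor.
- spout_tip (a point): Outer end of the spout's floor, on the tote: at x +87.5, y -64.5, z -70 mm from the handle centre in the tote's axes. The spout points along the tote's (+x, -y) diagonal, is 34 mm wide and stands 24 mm out from the cut corner.
- pour_corner (a point): Point on the tote just inside the gate, at ball-centre height: at x +62.7, y -39.7, z -62.5 mm from the handle centre in the tote's axes. The balls must gather round this point.
- gate (a joint): Lift gate across the spout, a steel plate with a red top piece 30 mm by 13 mm, sliding straight up and down in two guides: 0 = fully down (shut), up to 0.020 m = raised (open). It stays where it is left; about 2 N moves it, so push down until it stops hard.
- gate_top (a point): Middle of the top face of the gate's red piece, which moves with the gate: 49.5 mm above the tote's underside when shut. It lies at x +69.1, y -46.1 mm from the handle centre in the tote's axes; the red piece is 30 mm long across the spout and 13 mm wide along it.
- jar_mouth (a point): Centre of the mouth of the open steel grinding jar, at its rim, 60 mm above the bench; the jar is 72 mm across, the mouth 60 mm, 0.9 kg, standing loose.
- ball_0: Steel grinding ball, 15 mm in diameter, 14 g, lying loose on the tote's floor and free to roll; origin at its centre.
- ball_1: Steel grinding ball, 15 mm in diameter, 14 g, lying loose on the tote's floor and free to roll; origin at its centre.
- ball_2: Steel grinding ball, 15 mm in diameter, 14 g, lying loose on the tote's floor and free to roll; origin at its centre.
- ball_3: Steel grinding ball, 15 mm in diameter, 14 g, lying loose on the tote's floor and free to roll; origin at its centre.
- ball_4: Steel grinding ball, 15 mm in diameter, 14 g, lying loose on the tote's floor and free to roll; origin at its centre.
- jar_lid: Lid of the jar, steel, 72 mm across and 27 mm high with a knob, lying loose on the bench; origin at its underside. Leave alone.
- dropper_a: Small amber bottle with a black cap, 32 mm across and 69 mm high, standing loose; origin at its underside. Leave alone.
- dropper_b: Small white bottle with a green cap, 32 mm across and 69 mm high, standing loose; origin at its underside. Leave alone.
- timer: White bench timer, 64 mm square and 19 mm high, lying loose; origin at its underside. Leave alone.
Mind the look-alikes: they are no part of the job. Of the things that look like the part that bears jar_mouth, the largest one is meant.

How it is judged:
By the outcome, as a careful person would: the job done as asked, in the order asked, and still so for the second after the job is handed in, while the arm keeps its last pose, push and grip.
It also fails if it takes over 64 s, if anything falls off the work surface, if the arm or the gripper's body presses on something with over 40 N, if the wrist force passes 120 N, or if a joint passes its speed limit or range.

## Robot

A 7-joint arm with a two-finger parallel gripper is mounted at the origin on a cart in front of the work surface, level with it; the furniture and walls round the work are solid. World frame = base frame: x ahead of the robot, y to its left, z up, the work surface at z = 0. Lengths are in m, angles in rad, forces in N, time in s.
With the tool pointing down it reaches from about 0.4 to 0.85 m from the base axis. Payload 10.4 kg.
Tool frame: the origin (TCP) lies at the very end of the fingers, on their centre line; the grasp point (between the pads) lies 19 mm behind it; x points along the fingers, z is the direction in which the jaws open and shut, and the axes are right-handed (so a half turn about x gives the same grasp; the last joint's range is limited). The gripper opens to 85 mm and grips with 20 to 120 N. Pads are 22 mm wide; open, the fingers measure 114 mm over their backs; the gripper's body (76 mm by 85 mm) begins 54 mm behind the grasp point. The pads swing forward as they close: fully open they stand 13 mm farther back than shut.
Start: joints at [-1.31, 0.332, -0.065, 1.46, 0.022, 1.35, -0.088], TCP at [0.175, 0.6, 0.231] pointing down, gripper open.
Joint ranges: [-2.6, 2.6], [-0.5, 2.12], [-1.47, 1.34], [0.16, 2.42], [-1.27, 4.41], [0.06, 2.06], [-2.6, 2.6]. Speed limits (rad/s): [2.22, 2.22, 2.79, 2.79, 3.14, 3.14, 3.14].

## Interface

Orientations are given as a unit quaternion [x, y, z, w].
In Python, from workcell import telemetry, viewer, manip, spot_in, mark_of gives the robot as it stands. The module is installed in compiled form; this text tells all that it offers.
- The arm moves only by the shell command python3 -m crank 'ROWS' [FORCE]. ROWS is JSON, a list of rows, each a list of 3 entries, a list of its own where there are three numbers: the closure, from 0 (fully open) to 1 (shut), then the shift along the world's x, y, z in cm, then the turn, a rotation vector about the world's x, y, z in rad. A call has 1 to 12 rows; each row shifts and turns the commanded pose from where the row before left it; what a row does not reach is not made up. A row lasts 1/12 s, in which the tool goes at most 41.7 mm and 7.16 degrees, less where a joint would pass 70% of its speed; a pose out of reach is approached as far as the arm can. A call with a gripper value outside its range is refused whole. The fingers move at their own pace and stop on an object; FORCE is the grip in N (left out, the last holds). Time passes only in rows, so rows that do not move let the fingers close. It gives the time, the measured TCP pose, the force and the opening at its end, in the units of the state.
- telemetry.get_obs(): the state, without advancing time (a new reading comes with each control period).
- viewer.camera(name): name is "scene" or "top" or "wrist"; returns a dict with "frame" (480x640x3 uint8, red, green, blue), "intrinsics" (3x3 intrinsics, pixels), "cam_to_world" (4x4, takes a point from camera to world coordinates). Camera axes: x right, y up, looking along -z (the intrinsics and any distortion apply to the point x, -y, -z); pixel columns grow to the right and rows downward; lengths in m; the calibration is good to about 2 mm. The wrist camera is an equidistant fisheye: a pixel r from the principal point sees the ray r / f radians off the axis. A picture is of the moment at which its call begins. There is no depth.
- manip.hand_in(): hands the job in, once; it reports no verdict.
Trained networks look in a picture, given as the dict that the camera call returned (one of the last four; its "shot" number tells which), for a name from the list of things; names that differ only in an ending like _2 or _b are one class to them, and where a whole thing is asked for, a point or a joint stands for the part that bears it (a point fixed in the world has none). Each returns a list of dicts, best first, with "conf" (0 to 1); they miss things now and then, are a little off and sometimes report something else, mostly with a low value. They report only what shows in the picture. A call takes as long as a camera call. They do not tell look-alikes from the thing itself.
- spot_in(thing, picture): "location" ([x, y, z] in m, in the coordinates of the camera as it stood for that picture, good to about 4 mm: the middle of the surface that is visible of it).
- mark_of(thing, picture): "location" ([x, y, z] in m, in the coordinates of the camera as it stood for that picture, good to about 4 mm: a listed point, or the origin of a listed thing).
The state is a dict: "clock": time; "joint_pos": joint angles; "joint_velocities": joint speeds; "tau": joint torques, N m; "position": TCP position; "ee_rot": TCP orientation; "ft_force": force on the tool from outside, world axes, zero at the start; "torque": the same for the moment, N m; "grip_width": opening from 0.0 (shut) to 1.0 (fully open).
Only numpy, scipy, OpenCV 4.12 (cv2) and the standard library are available. Lean on these libraries where they do the work, as an engineer would, in place of code of your own. Each camera call takes 0.05 s, during which the arm holds its last target. There are 200 camera calls.

## Working session

There is one attempt and no reset: what is moved stays moved. The work goes in short steps, Python scripts to look and compute and a shell command to move; the robot and the scene stay as the last step left them, time stands still between calls to the robot, and variables do not carry over. Pictures are saved under pics/ and viewed, about 8 in all and at most 12, crops included, and the job is handed in when it is done.

```bash
mkdir -p pics; cat > h.py <<'E'
import numpy as np,cv2
from workcell import telemetry,viewer,manip,spot_in,mark_of
def world(p,loc): 
    M=np.array(p["cam_to_world"]); return M[:3,:3]@np.array(loc)+M[:3,3]
def save(p,n): cv2.imwrite("pics/"+n,cv2.cvtColor(p["frame"],cv2.COLOR_RGB2BGR))
def pix(p,w):
    M=np.array(p["cam_to_world"]);c=M[:3,:3].T@(np.array(w)-M[:3,3]);K=np.array(p["intrinsics"])
    return (K@np.array([c[0]/-c[2],c[1]/c[2],1]))[:2]
E
python3 - <<'E'
from h import *
o=telemetry.get_obs();print({k:np.round(v,3).tolist() for k,v in o.items()})
for n in("top","scene"):
    p=viewer.camera(n);save(p,n+"0.png");print(n,np.round(p["cam_to_world"],3).tolist())
    for t in["tote","tote_handle","spout_tip","pour_corner","gate_top","jar_mouth","ball_0","jar_lid","dropper_a","timer"]:
        for r in mark_of(t,p)[:6]:
            w=world(p,r["location"]);print(t,round(r["conf"],2),np.round(w,3),pix(p,w).round())
E
```

```text
{'clock': 0.0, 'joint_pos': [-1.31, 0.333, -0.065, 1.461, 0.022, 1.35, -0.089], 'joint_velocities': [-0.0, 0.003, 0.001, 0.0, -0.001, -0.002, -0.0], 'tau': [-0.001, -62.545, 0.049, -39.162, 0.016, 0.01, -0.0], 'position': [0.175, 0.6, 0.231], 'ee_rot': [-0.425, 0.566, 0.424, 0.565], 'ft_force': [-0.651, 0.525, 0.156], 'torque': [0.051, 0.063, 0.001], 'grip_width': 0.998}
top [[0.018, 0.986, -0.164, 0.433], [-1.0, 0.015, -0.019, -0.137], [-0.016, 0.164, 0.986, 0.979], [0.0, 0.0, 0.0, 1.0]]
tote 0.71 [0.513 0.037 0.002] [241. 276.]
tote 0.32 [ 0.632 -0.418 -0.002] [462. 223.]
tote_handle 0.82 [0.513 0.032 0.078] [237. 273.]
spout_tip 0.98 [ 0.593 -0.042  0.   ] [281. 238.]
pour_corner 0.67 [ 0.571 -0.017  0.007] [268. 248.]
gate_top 0.59 [ 0.577 -0.024  0.064] [268. 241.]
jar_mouth 0.97 [ 0.438 -0.236  0.045] [377. 315.]
jar_mouth 0.82 [ 0.656 -0.248  0.038] [382. 206.]
jar_mouth 0.76 [ 0.554 -0.248  0.059] [384. 255.]
ball_0 0.65 [ 0.515  0.036 -0.002] [242. 276.]
ball_0 0.62 [0.507 0.018 0.013] [249. 279.]
ball_0 0.61 [0.456 0.018 0.016] [248. 304.]
ball_0 0.58 [ 0.557 -0.249  0.06 ]
[... 574 characters left out ...]
 0.58 [ 0.566 -0.014  0.01 ] [248. 256.]
gate_top 0.6 [ 0.577 -0.025  0.067] [253. 231.]
gate_top 0.27 [0.502 0.008 0.009] [222. 271.]
jar_mouth 0.92 [ 0.556 -0.252  0.061] [355. 264.]
jar_mouth 0.82 [ 0.654 -0.25   0.046] [370. 244.]
jar_mouth 0.78 [ 0.439 -0.233  0.041] [320. 309.]
ball_0 0.6 [0.504 0.008 0.01 ] [222. 270.]
ball_0 0.57 [0.512 0.074 0.01 ] [198. 260.]
ball_0 0.52 [0.541 0.058 0.01 ] [212. 255.]
ball_0 0.39 [0.455 0.011 0.006] [207. 285.]
jar_lid 0.88 [ 0.489 -0.389  0.004] [419. 333.]
dropper_a 0.92 [ 0.732  0.107 -0.003] [241. 215.]
dropper_a 0.84 [0.715 0.031 0.   ] [265. 223.]
dropper_a 0.69 [ 0.554 -0.253  0.059] [355. 266.]
timer 0.92 [ 0.629 -0.42  -0.   ] [452. 290.]
```

```bash
python3 - <<'E'
import cv2,numpy as np
a=cv2.imread("pics/top0.png")[150:350,180:500];a=cv2.resize(a,None,fx=2.5,fy=2.5)
cv2.imwrite("pics/c0.png",a)
E
```

```text
(no output)
```

View pics/c0.png

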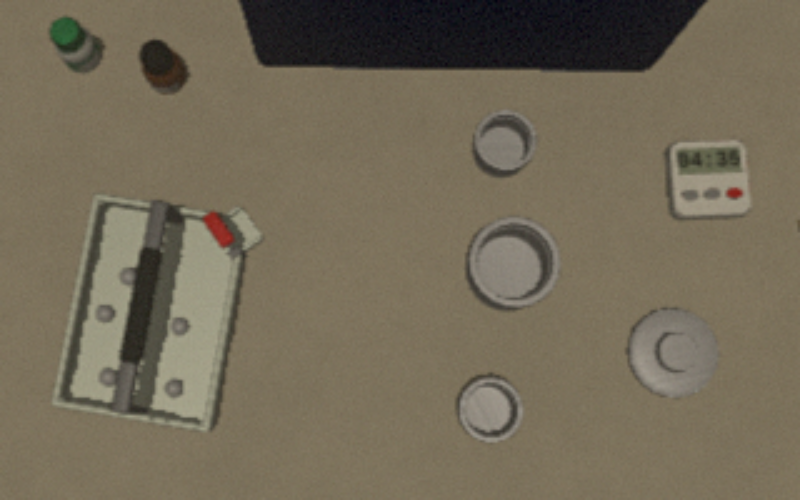

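View pics/scene0.png

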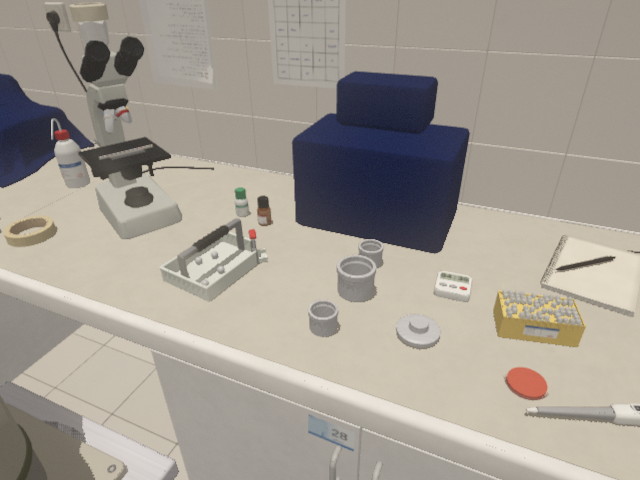

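```bash
python3 - <<'E'
from h import *
from scipy.spatial.transform import Rotation as R
o=telemetry.get_obs();M=R.from_quat(o["ee_rot"]).as_matrix();print(M.round(3))
z=M[:,2];print("jaw axis yaw",np.degrees(np.arctan2(z[1],z[0])))
v=[np.array([.593,-.0435])-np.array([.514,.0325]),np.array([.577,-.0245])-np.array([.514,.0325])]
t=[np.array([.0875,-.0645]),np.array([.0691,-.0461])]
for a,b in zip(v,t): print(np.degrees(np.arctan2(a[1],a[0])-np.arctan2(b[1],b[0])),np.linalg.norm(a),np.linalg.norm(b))
E
```

```text
[[ 0.   -0.96  0.28]
 [ 0.    0.28  0.96]
 [-1.    0.    0.  ]]
jaw axis yaw 73.74001781392377
-7.495669465332735 0.10962207806824313 0.10870372578711365
-8.428396771319532 0.08495881355103774 0.08306635901494659
```

```bash
A='[1,[2.0,-3.1,0],[0,0,0.014]]'; python3 -m crank '[[1,[2.0,-3.1,0],[0,0,0.014]],[1,[2.0,-3.1,0],[0,0,0.014]],[1,[2.0,-3.1,0],[0,0,0.014]],[1,[2.0,-3.1,0],[0,0,0.014]],[1,[2.0,-3.1,0],[0,0,0.014]],[1,[2.0,-3.1,0],[0,0,0.014]],[1,[2.0,-3.1,0],[0,0,0.014]],[1,[2.0,-3.1,0],[0,0,0.014]],[1,[2.0,-3.1,0],[0,0,0.014]],[1,[2.0,-3.1,0],[0,0,0.014]]]'; python3 -m crank '[[1,[2.0,-3.1,0],[0,0,0]],[1,[2.0,-3.1,0],[0,0,0]],[1,[2.0,-3.1,0],[0,0,0]],[1,[2.0,-3.1,0],[0,0,0]],[1,[2.0,-3.1,0],[0,0,0]],[1,[2.0,-3.1,0],[0,0,0]],[1,[2.0,-3.1,0],[0,0,0]],[1,[2.0,-3.1,0],[0,0,0]],[1,[2.0,-3.1,0],[0,0,0]],[1,[1.0,-1.5,0],[0,0,0]]]'; python3 - <<'E'
from h import *
p=viewer.camera("wrist");save(p,"w1.png")
for t in["tote_handle","spout_tip","pour_corner","gate_top","jar_mouth"]:
    for r in mark_of(t,p)[:3]: print(t,round(r["conf"],2),world(p,r["location"]).round(4))
E
```

```text
clock: 1.93
position: [0.3757, 0.2884, 0.2316]
ee_rot: [-0.463, 0.534, 0.463, 0.535]
ft_force: [1.2, 0.7, -0.2]
grip_width: 0.005
clock: 2.77
position: [0.5664, -0.0087, 0.2316]
ee_rot: [-0.462, 0.536, 0.461, 0.535]
ft_force: [-0.8, 0.7, 0.2]
grip_width: -0.0
tote_handle 0.87 [0.5179 0.0372 0.0767]
tote_handle 0.53 [0.5477 0.0543 0.0112]
tote_handle 0.18 [ 0.5723 -0.0115  0.016 ]
spout_tip 0.82 [ 0.5926 -0.038   0.0034]
spout_tip 0.64 [0.5099 0.0133 0.0098]
pour_corner 0.92 [ 0.5753 -0.0118  0.0141]
pour_corner 0.35 [0.515  0.0775 0.0062]
gate_top 0.83 [ 0.5742 -0.0213  0.0676]
jar_mouth 0.81 [ 0.6589 -0.2497  0.0417]
jar_mouth 0.68 [ 0.4376 -0.2359  0.0413]
jar_mouth 0.6 [ 0.5577 -0.2566  0.0606]
```

View pics/w1.png

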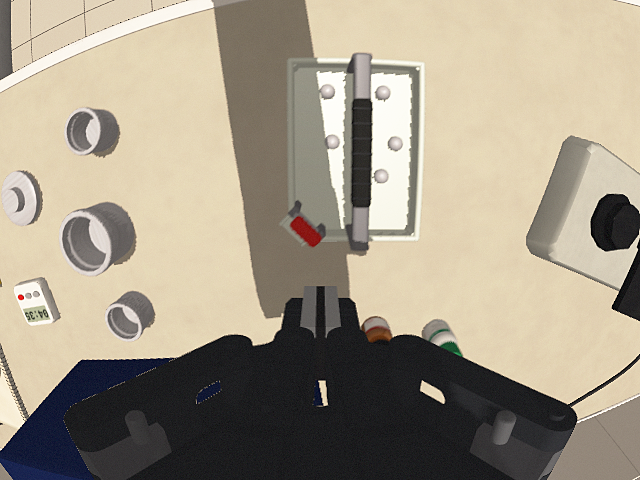

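```bash
python3 -m crank '[[1,[0.25,-0.35,-2.5],[0,0,0]],[1,[0.25,-0.35,-2.5],[0,0,0]],[1,[0.25,-0.3,-2.5],[0,0,0]],[1,[0.25,-0.3,-2.5],[0,0,0]],[1,[0,0,-2.5],[0,0,0]],[1,[0,0,-2.0],[0,0,0]],[1,[0,0,-0.8],[0,0,0]],[1,[0,0,0],[0,0,0]],[1,[0,0,0],[0,0,0]]]'; python3 - <<'E'
from h import *
p=viewer.camera("wrist");save(p,"w2.png");cv2.imwrite("pics/w2c.png",cv2.resize(cv2.cvtColor(p["frame"][120:400,200:460],cv2.COLOR_RGB2BGR),None,fx=2,fy=2))
E
```

```text
clock: 3.82
position: [0.5752, -0.0163, 0.0791]
ee_rot: [-0.463, 0.534, 0.463, 0.535]
ft_force: [0.6, -0.4, 0.8]
grip_width: -0.001
```

View pics/w2c.png

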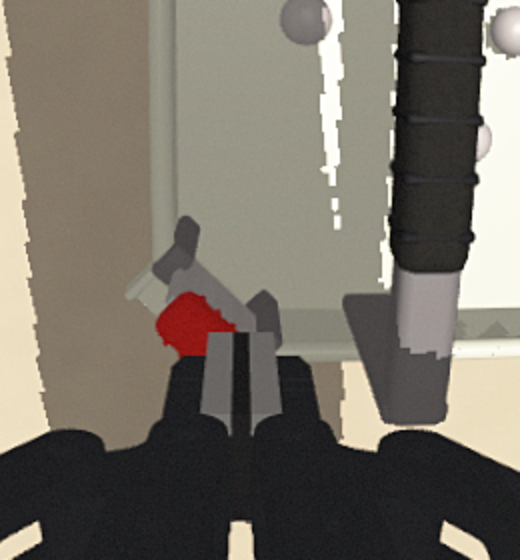

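```bash
python3 -m crank '[[1,[-0.05,-0.5,0],[0,0,0]],[1,[0,0,-0.5],[0,0,0]],[1,[0,0,-0.5],[0,0,0]],[1,[0,0,-0.4],[0,0,0]],[1,[0,0,-0.4],[0,0,0]],[1,[0,0,-0.4],[0,0,0]],[1,[0,0,-0.3],[0,0,0]],[1,[0,0,0],[0,0,0]],[1,[0,0,0],[0,0,0]]]'
```

```text
clock: 4.62
position: [0.5742, -0.0219, 0.053]
ee_rot: [-0.463, 0.535, 0.463, 0.534]
ft_force: [0.1, 0.4, 0.7]
grip_width: 0.002
```

```bash
python3 -m crank '[[1,[0,0,-0.2],[0,0,0]],[1,[0,0,-0.2],[0,0,0]],[1,[0,0,0],[0,0,0]],[1,[0,0,0],[0,0,0]]]'
```

```text
clock: 4.95
position: [0.5746, -0.0219, 0.0497]
ee_rot: [-0.463, 0.534, 0.463, 0.535]
ft_force: [-1.3, 0.3, 4.7]
grip_width: -0.0
```

```bash
python3 -m crank '[[1,[0,0,-0.1],[0,0,0]],[1,[0,0,-0.1],[0,0,0]],[1,[0,0,0],[0,0,0]],[1,[0,0,0],[0,0,0]]]'
```

```text
clock: 5.28
position: [0.5751, -0.0219, 0.0494]
ee_rot: [-0.463, 0.534, 0.463, 0.535]
ft_force: [-9.7, 1.1, 23.9]
grip_width: -0.003
```

```bash
python3 -m crank '[[1,[0,0,0.2],[0,0,0]],[1,[0,0,1.5],[0,0,0]],[1,[0,0,3],[0,0,0]],[1,[0,0,3.0],[0,0,0]],[0.3,[0,0,3.0],[0,0,0]],[0.3,[-1.5,1.4,1],[0,0,0]],[0.3,[-1.5,1.4,0],[0,0,0]],[0.3,[-1.5,1.4,0],[0,0,0]],[0.3,[-1.5,1.4,0],[0,0,0]],[0.3,[0,0,0],[0,0,0]],[0.3,[0,0,0],[0,0,0]]]' 60; python3 - <<'E'
from h import *
for n in("wrist","top","scene"):
  p=viewer.camera(n);save(p,n+"3.png")
  for t in["tote_handle","spout_tip","pour_corner","gate_top","jar_mouth"]:
    for r in mark_of(t,p)[:3]: 
      if r["conf"]>.4: print(n,t,round(r["conf"],2),world(p,r["location"]).round(4))
E
```

```text
clock: 6.2
position: [0.5142, 0.0348, 0.1644]
ee_rot: [-0.463, 0.534, 0.463, 0.534]
ft_force: [0.4, -0.6, 0.3]
grip_width: 0.702
wrist tote_handle 0.95 [0.5154 0.0322 0.0767]
wrist spout_tip 0.61 [ 0.5911 -0.0421  0.0036]
wrist pour_corner 0.93 [ 0.5718 -0.0112  0.0126]
wrist gate_top 0.58 [ 0.5741 -0.0268  0.052 ]
wrist jar_mouth 0.94 [ 0.6554 -0.2531  0.0451]
wrist jar_mouth 0.92 [ 0.5567 -0.2528  0.0602]
wrist jar_mouth 0.65 [ 0.4406 -0.2373  0.0443]
top tote_handle 0.85 [0.5132 0.0306 0.0789]
top spout_tip 0.76 [ 5.925e-01 -4.110e-02 -4.000e-04]
top pour_corner 0.6 [ 0.5746 -0.0172  0.006 ]
top jar_mouth 0.78 [ 0.5563 -0.2485  0.0604]
top jar_mouth 0.71 [ 0.6566 -0.2477  0.0421]
top jar_mouth 0.63 [ 0.4406 -0.2372  0.0458]
scene tote_handle 0.65 [0.5135 0.0349 0.0755]
scene spout_tip 0.74 [ 0.5951 -0.0439  0.0033]
scene pour_corner 0.76 [ 0.5694 -0.0122  0.0107]
scene gate_top 0.73 [0.5136 0.031  0.0024]
scene gate_top 0.6 [ 0.5753 -0.0216  0.0524]
scene jar_mouth 0.84 [ 0.5544 -0.253   0.0605]
scene jar_mouth 0.71 [ 0.6568 -0.2483  0.045 ]
scene jar_mouth 0.57 [ 0.443  -0.2375  0.0393]
```

View pics/wrist3.png

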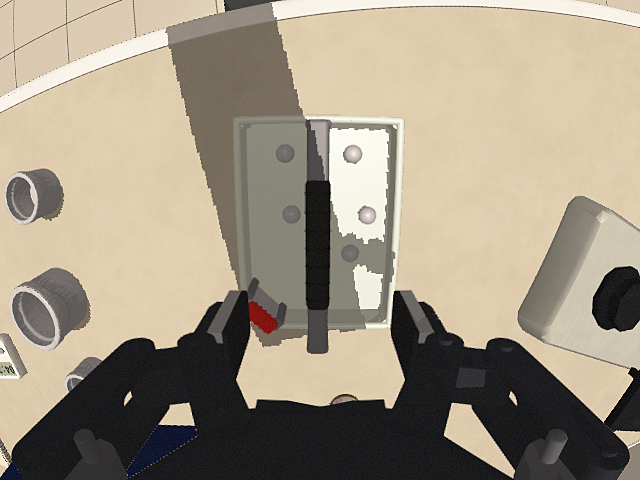

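```bash
python3 -m crank '[[0.3,[0,-0.1,-2.5],[0,0,0]],[0.3,[0,0,-3],[0,0,0]],[0.3,[0,0,-3],[0,0,0]],[0.3,[0,0,-1.5],[0,0,0]],[0.3,[0,0,-1.1],[0,0,0]],[0.6,[0,0,0],[0,0,0]],[0.8,[0,0,0],[0,0,0]],[1,[0,0,0],[0,0,0]],[1,[0,0,0],[0,0,0]],[1,[0,0,0],[0,0,0]],[1,[0,0,0],[0,0,0]]]' 90; python3 -m crank '[[1,[0,0,0],[0,0,0]],[1,[0,0,0],[0,0,0]],[1,[0,0,0.3],[0,0,0]],[1,[0,0,0.5],[0,0,0]],[1,[0,0,0.5],[0,0,0]],[1,[0,0,0.7],[0,0,0]],[1,[0,0,1],[0,0,0]],[1,[0,0,0.7],[0,0,0]],[1,[0,0,0.3],[0,0,0]],[1,[0,0,0],[0,0,0]]]'
```

```text
clock: 8.02
position: [0.5155, 0.0331, 0.0549]
ee_rot: [-0.463, 0.534, 0.462, 0.535]
ft_force: [-0.8, -0.6, 7.0]
grip_width: 0.172
clock: 8.85
position: [0.5151, 0.0332, 0.0945]
ee_rot: [-0.463, 0.534, 0.463, 0.535]
ft_force: [0.5, 0.1, -3.6]
grip_width: 0.17
```

```bash
cat > tgt.py <<'E'
from h import *
from scipy.spatial.transform import Rotation as R
yaw=np.radians(-8);th=np.radians(20)
d=np.array([np.cos(yaw-np.pi/4),np.sin(yaw-np.pi/4),0]);a=np.cross([0,0,1],d)
Rt=R.from_rotvec(a*th)*R.from_rotvec([0,0,yaw])
tip=np.array([.5555,-.251,.076])-d*.003
H=tip-Rt.apply([.0875,-.0645,-.07])
T=H+Rt.apply([.0013,0,-.0185]);print("rotvec",a*th,"handle",H,"TCP",T)
E
python3 tgt.py
```

```text
rotvec [ 0.27877638  0.21007307 -0.        ] handle [ 0.49433194 -0.19685125  0.17853889] TCP [ 0.49177802 -0.19193464  0.16084018]
```

```bash
python3 -m crank '[[1,[-0.2,-0.5,0.5],[0,0,0]],[1,[-0.2,-1,1],[0,0,0]],[1,[-0.2,-1.5,1.2],[0,0,0]],[1,[-0.2,-2,1.2],[0,0,0]],[1,[-0.2,-2.3,1.2],[0,0,0]],[1,[-0.2,-2.5,1.2],[0,0,0]],[1,[-0.2,-2.5,1],[0,0,0]],[1,[-0.2,-2.5,0.7],[0,0,0]],[1,[-0.2,-2.3,0.5],[0,0,0]],[1,[-0.2,-2,0],[0,0,0]],[1,[-0.2,-1.5,0],[0,0,0]],[1,[-0.1,-1,0],[0,0,0]]]'; python3 -m crank '[[1,[0,-0.6,0],[0,0,0]],[1,[0,-0.3,0],[0,0,0]],[1,[0,0,0],[0.009,0.007,0]],[1,[0,0,0],[0.018,0.014,0]],[1,[0,0,0],[0.027,0.021,0]],[1,[0,0,0],[0.028,0.021,0]],[1,[0,0,0],[0.028,0.021,0]],[1,[0,0,0],[0.028,0.021,0]],[1,[0,0,0],[0.028,0.021,0]],[1,[0,0,0],[0.028,0.021,0]],[1,[0,0,0],[0.028,0.021,0]],[1,[0,0,0],[0.028,0.021,0]]]'; python3 -m crank '[[1,[0,0,0],[0.020,0.015,0]],[1,[0,0,0],[0.009,0.006,0]],[1,[0,0,0],[0,0,0]],[1,[0,0,0],[0,0,0]],[1,[0,0,0],[0,0,0]],[1,[0,0,0],[0,0,0]],[1,[0,0,0],[0,0,0]],[1,[0,0,0],[0,0,0]]]'
python3 - <<'E'
from tgt import *
o=telemetry.get_obs();r=R.from_quat(o["ee_rot"]);print("tool x",r.as_matrix()[:,0])
for n in("wrist","top","scene"):
  p=viewer.camera(n);save(p,n+"4.png")
  for t in["tote_handle","spout_tip","pour_corner","gate_top","jar_mouth","ball_0"]:
    for r in mark_of(t,p)[:6]: 
      if r["conf"]>.4: print(n,t,round(r["conf"],2),world(p,r["location"]).round(4))
a=cv2.imread("pics/top4.png")[190:390,270:470];b=cv2.imread("pics/wrist4.png")
cv2.imwrite("pics/t4.png",np.hstack([cv2.resize(a,(400,400)),cv2.resize(b,(400,400))]))
E
```

```text
clock: 9.85
position: [0.4902, -0.1867, 0.1795]
ee_rot: [-0.462, 0.535, 0.461, 0.536]
ft_force: [-0.6, -0.0, -3.7]
grip_width: 0.169
clock: 10.85
position: [0.4921, -0.191, 0.1782]
ee_rot: [-0.346, 0.52, 0.569, 0.535]
ft_force: [0.2, -0.2, -3.5]
grip_width: 0.17
clock: 11.52
position: [0.4915, -0.1917, 0.1786]
ee_rot: [-0.333, 0.518, 0.578, 0.535]
ft_force: [0.8, -0.3, -3.9]
grip_width: 0.169
rotvec [ 0.27877638  0.21007307 -0.        ] handle [ 0.49433194 -0.19685125  0.17853889] TCP [ 0.49177802 -0.19193464  0.16084018]
tool x [-0.20544616  0.27340442 -0.93970309]
wrist tote_handle 0.87 [ 0.4947 -0.1942  0.1985]
wrist ball_0 0.93 [ 0.5059 -0.2315  0.1202]
wrist ball_0 0.9 [ 0.5003 -0.2302  0.1262]
wrist ball_0 0.45 [ 0.526  -0.2325  0.1148]
top gate_top 0.65 [ 0.7154  0.0354 -0.0029]
top jar_mouth 0.81 [ 0.6582 -0.2472  0.0388]
scene tote_handle 0.94 [ 0.4937 -0.1966  0.1954]
scene spout_tip 0.7 [ 0.5557 -0.253   0.0921]
scene pour_corner 0.6 [ 0.5352 -0.2218  0.1135]
scene gate_top 0.72 [ 0.5467 -0.242   0.1454]
scene jar_mouth 0.9 [ 0.4415 -0.234   0.0381]
scene jar_mouth 0.82 [ 0.6547 -0.2522  0.0439]
scene jar_mouth 0.64 [ 0.5515 -0.2519  0.0604]
scene ball_0 0.6 [ 0.5359 -0.2224  0.1098]
scene ball_0 0.55 [ 0.5424 -0.2104  0.11  ]
```

View pics/t4.png

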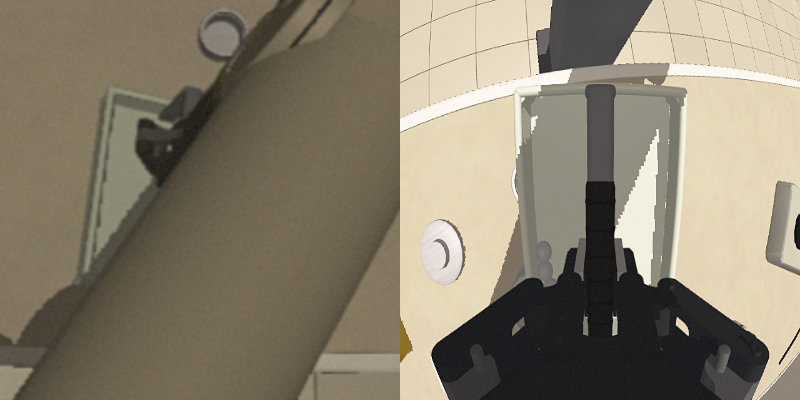

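```bash
python3 -m crank '[[1,[0,0,-0.3],[0,0,0]],[1,[0,0,-0.5],[0,0,0]],[1,[0,0,-0.5],[0,0,0]],[1,[0,0,-0.3],[0,0,0]],[1,[0,0,0],[0,0,0]],[1,[0,0,0],[0,0,0]],[1,[0,0,0],[0,0,0]],[1,[0,0,0],[0,0,0]],[1,[0,0,0],[0,0,0]],[1,[0,0,0],[0,0,0]]]'
python3 - <<'E'
from tgt import *
for n in("wrist","scene"):
  p=viewer.camera(n);save(p,n+"5.png")
  for t in["tote_handle","spout_tip","pour_corner","gate_top","jar_mouth","ball_0"]:
    for r in mark_of(t,p)[:6]: 
      if r["conf"]>.4: print(n,t,round(r["conf"],2),world(p,r["location"]).round(4))
a=cv2.imread("pics/scene5.png")[160:310,270:420];b=cv2.imread("pics/wrist5.png")[230:430,140:340]
cv2.imwrite("pics/t5.png",np.hstack([cv2.resize(a,(400,400),interpolation=2),cv2.resize(b,(400,400),interpolation=2)]))
E
```

```text
clock: 13.4
position: [0.4916, -0.192, 0.1625]
ee_rot: [-0.333, 0.518, 0.578, 0.535]
ft_force: [0.4, -0.8, -4.3]
grip_width: 0.168
rotvec [ 0.27877638  0.21007307 -0.        ] handle [ 0.49433194 -0.19685125  0.17853889] TCP [ 0.49177802 -0.19193464  0.16084018]
wrist tote_handle 0.74 [ 0.5254 -0.2275  0.0977]
wrist tote_handle 0.63 [ 0.4942 -0.1973  0.1844]
wrist spout_tip 0.46 [ 0.5249 -0.2316  0.0982]
wrist ball_0 0.94 [ 0.5001 -0.2304  0.1094]
wrist ball_0 0.9 [ 0.5081 -0.2323  0.0994]
wrist ball_0 0.73 [0.7346 0.11   0.0011]
wrist ball_0 0.49 [ 0.5273 -0.229   0.0983]
scene tote_handle 0.87 [ 0.4939 -0.1978  0.1789]
scene spout_tip 0.61 [ 0.5571 -0.2516  0.0782]
scene pour_corner 0.59 [ 0.5323 -0.2245  0.0967]
scene gate_top 0.59 [ 0.5489 -0.2428  0.1327]
scene jar_mouth 0.82 [ 0.4405 -0.2366  0.0397]
scene jar_mouth 0.81 [ 0.5538 -0.2552  0.0618]
scene jar_mouth 0.77 [ 0.6565 -0.2508  0.0453]
scene ball_0 0.59 [ 0.5368 -0.2248  0.0948]
scene ball_0 0.41 [ 0.5423 -0.21    0.0961]
```

View pics/t5.png

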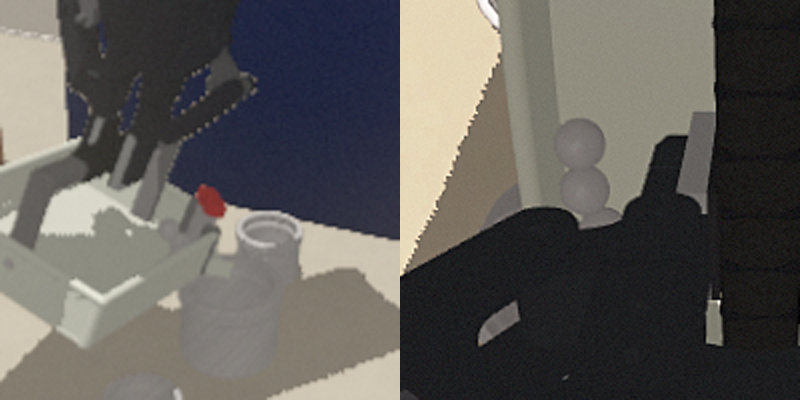

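```bash
python3 - <<'E'
from tgt import *
o=telemetry.get_obs();r=R.from_quat(o["ee_rot"]);P=np.array(o["position"])
H=P-Rt.apply([.0013,0,-.0185])
print("tip",H+Rt.apply([.0875,-.0645,-.07]),"pc",H+Rt.apply([.0627,-.0397,-.0625]))
p=viewer.camera("wrist");C=np.array(p["cam_to_world"])[:3,3];N=Rt.apply([0,0,1])
for n in("wrist","scene"):
  p=viewer.camera(n);C=np.array(p["cam_to_world"])[:3,3]
  for q in mark_of("ball_0",p)[:7]:
    w=world(p,q["location"]);u=w-C;s=((H+N*-.0625-C)@N)/(u@N)
    print(n,round(q["conf"],2),"tote-frame rel handle mm",(Rt.inv().apply(C+s*u-H)*1e3).round(1),(Rt.inv().apply(w-H)*1e3).round(1))
E
```

```text
rotvec [ 0.27877638  0.21007307 -0.        ] handle [ 0.49433194 -0.19685125  0.17853889] TCP [ 0.49177802 -0.19193464  0.16084018]
tip [ 0.55339691 -0.24864698  0.07748838] pc [ 0.53510642 -0.22437468  0.09653158]
wrist 0.89 tote-frame rel handle mm [ 33.6 -50.2 -62.5] [ 34.3 -50.5 -63.8]
wrist 0.7 tote-frame rel handle mm [ 31.  -50.9 -62.5] [ 27.8 -49.2 -56.6]
wrist 0.64 tote-frame rel handle mm [ 54.  -44.7 -62.5] [ 53.8 -44.6 -62.2]
scene 0.73 tote-frame rel handle mm [ 160.4 -233.2  -62.5] [ 198.5 -231.6  -79.7]
scene 0.5 tote-frame rel handle mm [ 63.7 -23.9 -62.5] [ 68.9 -22.  -65.2]
scene 0.42 tote-frame rel handle mm [ 62.2 -40.8 -62.5] [ 65.8 -39.6 -64.4]
```

```bash
python3 - <<'E'
from tgt import *
o=telemetry.get_obs();P=np.array(o["position"]);H=P-Rt.apply([.0013,0,-.0185]);N=Rt.apply([0,0,1])
p=viewer.camera("wrist");M=np.array(p["cam_to_world"]);K=np.array(p["intrinsics"]);C=M[:3,3]
for uv in[(230,301.5),(231.5,324),(240,341)]:
    x=(uv[0]-K[0,2])/K[0,0];y=(uv[1]-K[1,2])/K[1,1];r=np.hypot(x,y)
    u=M[:3,:3]@np.array([np.sin(r)*x/r,-np.sin(r)*y/r,-np.cos(r)])
    s=((H-N*.0625-C)@N)/(u@N);q=Rt.inv().apply(C+s*u-H)*1e3;print(q.round(1),np.hypot(q[0]-62.7,q[1]+39.7))
f=p["frame"];cv2.imwrite("pics/w6.png",cv2.resize(cv2.cvtColor(f[270:420,190:440],cv2.COLOR_RGB2BGR),None,fx=2.4,fy=2.4))
s=viewer.camera("scene");g=s["frame"];cv2.imwrite("pics/s6.png",cv2.resize(cv2.cvtColor(g[215:295,300:400],cv2.COLOR_RGB2BGR),None,fx=6,fy=6,interpolation=2))
for q in [(57,-45),(68,-34),(66,-23),(43,-50),(31,-50)]: print(q,((pix(s,H+Rt.apply(np.array([q[0],q[1],-62.5])/1e3))-[300,215])*6).round())
E
```

```text
rotvec [ 0.27877638  0.21007307 -0.        ] handle [ 0.49433194 -0.19685125  0.17853889] TCP [ 0.49177802 -0.19193464  0.16084018]
[ 21.7 -50.  -62.5] 42.252034205170865
[ 36.5 -50.7 -62.5] 28.414390372004515
[ 48.1 -46.7 -62.5] 16.168551941712618
(57, -45) [227. 228.]
(68, -34) [213. 199.]
(66, -23) [179. 183.]
(43, -50) [219. 250.]
(31, -50) [200. 261.]
```

View pics/s6.png

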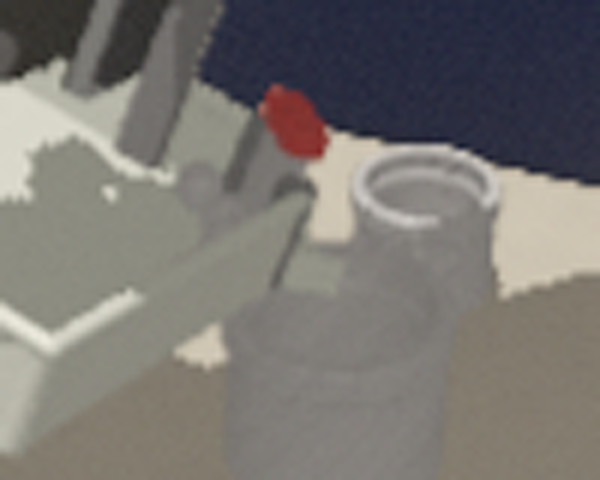

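```bash
python3 -m crank '[[1,[0,0,1],[0,0,0]],[1,[0,0,1.5],[0,0,0]],[1,[0,0,0.5],[0,0,0]],[1,[0,0,0],[-0.08,0.011,0]],[1,[0,0,0],[-0.1,0.014,0]],[1,[0,0,0],[-0.1,0.014,0]],[1,[0,0,0],[-0.04,0.006,0]],[1,[0,0,0],[0.06,-0.008,0]],[1,[0,0,0],[0.08,-0.011,0]],[1,[0,0,0],[0.1,-0.014,0]],[1,[0,0,0],[0.08,-0.012,0]],[1,[0,0,0],[0,0,0]]]'; python3 -m crank '[[1,[0,0,0],[0,0,0]],[1,[0,0,0],[0,0,0]],[1,[0,0,0],[0,0,0]],[1,[0,0,0],[0,0,0]],[1,[0,0,0],[0,0,0]],[1,[0,0,0],[0,0,0]],[1,[0,0,0],[0,0,0]],[1,[0,0,0],[0,0,0]]]'
python3 - <<'E'
from tgt import *
o=telemetry.get_obs();P=np.array(o["position"]);T=R.from_quat(o["ee_rot"]);print("tool x",T.as_matrix()[:,0])
H=P-Rt.apply([.0013,0,-.0185])
p=viewer.camera("wrist")
for q in mark_of("ball_0",p)[:7]: print(round(q["conf"],2),(Rt.inv().apply(world(p,q["location"])-H)*1e3).round(1))
s=viewer.camera("scene")
for q in mark_of("ball_0",s)[:7]: print("s",round(q["conf"],2),(Rt.inv().apply(world(s,q["location"])-H)*1e3).round(1))
f=cv2.resize(cv2.cvtColor(p["frame"][250:400,190:440],cv2.COLOR_RGB2BGR),(667,400))[:, :400]
c=pix(s,H+Rt.apply([.06,-.04,-.06])).astype(int);g=s["frame"][c[1]-35:c[1]+35,c[0]-35:c[0]+35]
cv2.imwrite("pics/t7.png",np.hstack([f,cv2.resize(cv2.cvtColor(g,cv2.COLOR_RGB2BGR),(400,400),interpolation=2)]))
E
```

```text
clock: 15.45
position: [0.49, -0.1953, 0.1923]
ee_rot: [-0.331, 0.519, 0.577, 0.537]
ft_force: [-1.1, -2.1, -3.9]
grip_width: 0.17
clock: 16.12
position: [0.4915, -0.1918, 0.1924]
ee_rot: [-0.333, 0.518, 0.578, 0.535]
ft_force: [0.1, -0.3, -2.9]
grip_width: 0.17
rotvec [ 0.27877638  0.21007307 -0.        ] handle [ 0.49433194 -0.19685125  0.17853889] TCP [ 0.49177802 -0.19193464  0.16084018]
tool x [-0.20588963  0.27312475 -0.93968736]
0.7 [ 45.4 -50.3 -59. ]
0.6 [ 33.1 -46.8 -59.4]
0.38 [ 76.8 -24.3 -55.7]
s 0.58 [ 72.7 -22.7 -64. ]
s 0.52 [ 68.5 -33.5 -62.8]
```

View pics/t7.png

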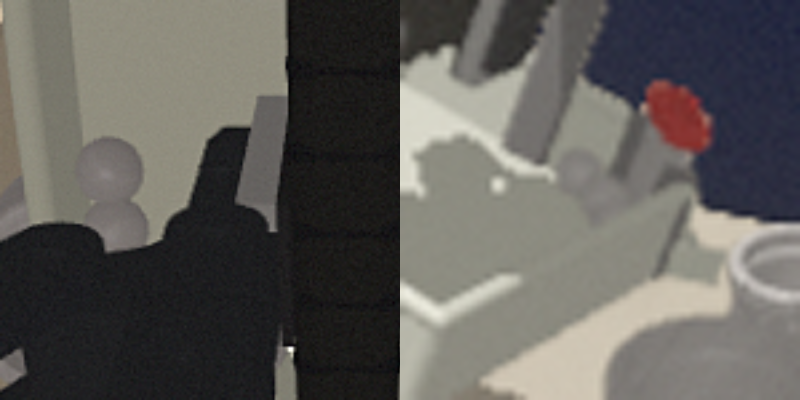

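```bash
python3 -m crank '[[1,[0.1,-0.1,-0.5],[0,0,0]],[1,[0,-0.1,-0.7],[0,0,0]],[1,[0,0,-0.7],[0,0,0]],[1,[0,0,-0.7],[0,0,0]],[1,[0,0,-0.4],[0,0,0]],[1,[0,0,-0.1],[0,0,0]],[1,[0,0,0],[0,0,0]],[1,[0,0,0],[0,0,0]],[1,[0,0,0],[0,0,0]],[1,[0,0,0],[0,0,0]],[1,[0,0,0],[0,0,0]],[1,[0,0,0],[0,0,0]]]'
python3 - <<'E'
from tgt import *
o=telemetry.get_obs();P=np.array(o["position"]);H=P-Rt.apply([.0013,0,-.0185])
print("model tip",H+Rt.apply([.0875,-.0645,-.07]),"vel",np.abs(o["joint_velocities"]).max())
for n in("scene","wrist","scene"):
  p=viewer.camera(n)
  for t in["tote_handle","spout_tip","gate_top","jar_mouth","ball_0"]:
    for r in mark_of(t,p)[:5]:
      if r["conf"]>.35:
        w=world(p,r["location"]);print(n,t,round(r["conf"],2),w.round(4),(Rt.inv().apply(w-H)*1e3).round())
g=p["frame"][170:320,270:470];w=viewer.camera("wrist")["frame"][250:400,190:340]
cv2.imwrite("pics/f.png",cv2.cvtColor(np.hstack([cv2.resize(g,(480,360)),cv2.resize(w,(310,360))]),cv2.COLOR_RGB2BGR))
E
```

```text
clock: 17.32
position: [0.4926, -0.194, 0.1615]
ee_rot: [-0.333, 0.518, 0.578, 0.535]
ft_force: [-0.1, -0.9, -4.0]
grip_width: 0.171
rotvec [ 0.27877638  0.21007307 -0.        ] handle [ 0.49433194 -0.19685125  0.17853889] TCP [ 0.49177802 -0.19193464  0.16084018]
model tip [ 0.55448972 -0.2506603   0.07666412] vel 0.0014062970831474815
scene tote_handle 0.66 [ 0.4939 -0.1964  0.1757] [-1.  1. -4.]
scene spout_tip 0.93 [ 0.5569 -0.2501  0.0751] [ 90. -64. -71.]
scene gate_top 0.74 [ 0.5496 -0.2465  0.1336] [ 69. -48. -19.]
scene jar_mouth 0.88 [ 0.4403 -0.2344  0.0401] [ -16.  -77. -132.]
scene jar_mouth 0.83 [ 0.5513 -0.2543  0.0591] [ 89. -73. -86.]
scene jar_mouth 0.66 [ 0.6568 -0.2495  0.0437] [194. -55. -80.]
scene jar_mouth 0.45 [ 0.4976 -0.1979  0.1796] [2. 1. 1.]
scene ball_0 0.45 [ 0.531  -0.2342  0.094 ] [ 59. -48. -63.]
scene ball_0 0.43 [ 0.5428 -0.2202  0.0966] [ 68. -33. -62.]
wrist tote_handle 0.71 [ 0.496  -0.1962  0.182 ] [-0.  3.  2.]
wrist ball_0 0.74 [ 0.5156 -0.232   0.1011] [ 42. -47. -60.]
wrist ball_0 0.7 [ 0.5083 -0.2353  0.1038] [ 35. -51. -58.]
wrist ball_0 0.37 [ 0.5517 -0.2123  0.0979] [ 76. -23. -61.]
scene tote_handle 0.56 [ 0.4952 -0.1997  0.1783] [ 0. -1. -1.]
scene spout_tip 0.8 [ 0.5586 -0.2548  0.0738] [ 93. -68. -71.]
scene gate_top 0.55 [ 0.5499 -0.2455  0.1292] [ 70. -48. -23.]
scene jar_mouth 0.96 [ 0.6551 -0.2496  0.0446] [192. -55. -80.]
scene jar_mouth 0.95 [ 0.44   -0.2381  0.0426] [ -16.  -80. -129.]
scene jar_mouth 0.63 [ 0.5529 -0.2547  0.0596] [ 90. -73. -85.]
scene ball_0 0.59 [ 0.5426 -0.2255  0.0932] [ 69. -38. -64.]
scene ball_0 0.5 [ 0.5459 -0.2112  0.0951] [ 71. -24. -65.]
scene ball_0 0.47 [ 0.5287 -0.2318  0.0929] [ 57. -47. -65.]
```

View pics/f.png

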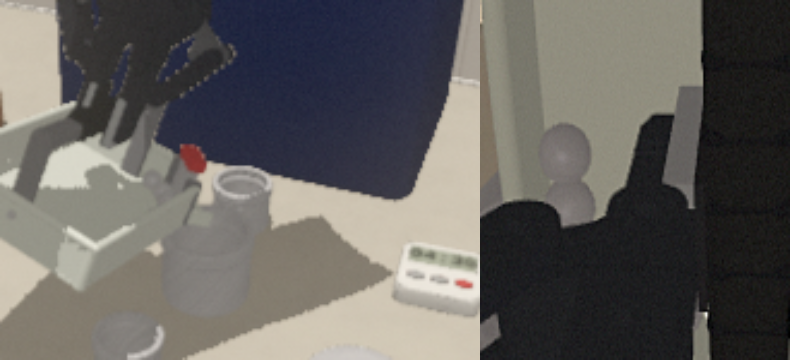

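```bash
python3 -c "from workcell import manip;print(manip.hand_in())"
```

```text
the job is handed in; nothing more can be done
None
```

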